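Straighten the row of thread reels with the ruler

ROBOT

A 7-joint arm with a two-finger parallel gripper is mounted at the origin on a cart in front of the work surface, level with it; the furniture and walls round the work are solid. World frame = base frame: x ahead of the robot, y to its left, z up, the work surface at z = 0. Lengths are in m, angles in rad, forces in N, time in s.
With the tool pointing down it reaches from about 0.425 to 0.95 m from the base axis. Payload 4.7 kg.
Tool frame: the origin (TCP) lies between the finger pads; the fingertips stand 11 mm ahead of it and the grasp point (between the pads) lies 8 mm behind it; z points along the fingers, y is the line along which they close (so a half turn about z gives the same grasp; the last joint's range is limited). The gripper opens to 87 mm and grips with 3 to 60 N. Pads are 19 mm wide; open, the fingers measure 117 mm over their backs; the gripper's body (75 mm by 190 mm) begins 51 mm behind the grasp point.
Start: joints at [-1.251, 0.469, -0.049, 1.532, 0.024, 1.141, -0.082], TCP at [0.231, 0.634, 0.234] pointing down, gripper open.
Joint ranges: [-2.59, 2.59], [-0.33, 1.99], [-1.39, 1.29], [0.1, 2.45], [-1.04, 4.18], [0.21, 1.99], [-2.66, 2.66]. Speed limits (rad/s): [2.57, 2.57, 3.14, 3.14, 3.14, 3.14, 3.14].

INTERFACE

Orientations are given as a rotation vector (axis times angle).
In Python, from cell import env gives the robot as it stands.
- The arm moves only by the shell command python3 jog.py 'ROWS' [FORCE]. ROWS is one flat JSON list of numbers that holds 1 to 8 rows one after another, with no inner brackets; each row has 5 numbers: the finger opening in m, then dx, dy, dz in m, then a turn about the tool's z in rad; each row is the pose to reach, as a shift and turn from the pose commanded when the command began, along the tool's axes at that moment; what a row does not reach only later rows make up. A row lasts 1/12 s, in which the tool goes at most 0.0417 m and 0.125 rad, less where a joint would pass 70% of its speed; a pose out of reach is approached as far as the arm can. The fingers move at their own pace and stop on an object; FORCE is the grip in N (left out, the last holds). Time passes only in rows, so rows that do not move let the fingers close. It prints the time, the measured TCP pose, the force, the opening and the grip force at its end. Input that does not fit is refused with a message, and nothing moves.
- env.state(): the state, without advancing time (a new reading comes with each control period).
- env.capture(name): name is "scene" or "side" or "wrist"; returns a dict with "image" (420x560x3 uint8, red, green, blue), "intrinsics" (3x3 intrinsics, pixels), "k1" (the pictures are not rectified: a ray, as slopes to the right and down, at radius r is drawn at 1 + k1 r^2 times it, then the intrinsics apply), "R" (3x3) and "t" (3): a world point X has camera coordinates R X + t. Camera axes: x right, y down, z forward; pixel columns grow to the right and rows downward; lengths in m; the calibration is good to about 2 mm. A picture is of the moment at which its call begins. There is no depth.
- env.hand_in(): hands the job in; it is judged then, once.
The state is a dict: "time": time; "joint_pos": joint angles; "qd": joint speeds; "joint_efforts": joint torques, N m; "ee_pos": TCP position; "tool_rot": TCP orientation; "wrist_force": force on the tool from outside, world axes, zero at the start; "torque": the same for the moment, N m; "gripper_width": finger opening in m; "grasp_force": force on a finger pad.
Only numpy, scipy, OpenCV 4.12 (cv2) and the standard library are available. Lean on these libraries where they do the work, as an engineer would, in place of code of your own. Each camera call takes 0.05 s, during which the arm holds its last target. There are 200 camera calls.

TASK

The five thread reels on the cutting mat stand in a ragged row, their near sides short of the bold white line. Pick up the wooden ruler by its grip and push the reels away from you with its long edge until the near sides of all five stand along the white line, touching the reels with nothing but the ruler and tipping none over; then lay the ruler flat on the bare table, off the mat. Leave the thimble, beeswax and tape measure where they are.

Things in the scene. Friction and masses are not known exactly. Their poses are not given: they have to be found in the camera images.
- mat: black cutting mat fixed to the table, 200 (its x) x 300 (its y) x 4 mm thick; origin: centre of its underside, on the table top (z = 0). Its x points away from the robot, across the mat; its y runs along the mat's long side, to the left. A fine grid and one bold white line (4 mm wide, flat, along y) are printed on it.
- mat_line (a point): middle of the bold white line, on the mat's top face, 50 mm beyond the mat's centre along its x; same axes as the mat: x away from the robot, y along the line. Behind the table stand a window sill about 70 mm high and the wall, which comes nearer to the robot on its left (about x = 0.45 at y = 0.6): draw an arm back before swinging it past there
- ruler: loose wooden ruler, 0.18 kg, a flat blade 80 (its x) x 270 (its y) x 10 mm thick, alike on both long edges and both ends; in its middle an upright wooden grip 20 (x) x 70 (y) mm rises from the blade to 55 mm above the underside. Origin: centre of the underside, z up. It starts flat on the bare table to the right of the mat; a fixed jar (90 mm high), skein and book lie farther right
- reel_1: loose wooden reel of red thread standing on end on the mat, 34 mm across (radius 17) and 44 mm high, its foot flange 9 mm high and as wide as its top flange, about 40 g; origin: centre of its underside, z up; its yaw means nothing
- reel_2: loose wooden reel of teal thread standing on end on the mat, 37 mm across (radius 18.5) and 50 mm high, its foot flange 9 mm high and as wide as its top flange, about 40 g; origin: centre of its underside, z up; its yaw means nothing
- reel_3: loose wooden reel of orange thread standing on end on the mat, 32 mm across (radius 16) and 38 mm high, its foot flange 9 mm high and as wide as its top flange, about 40 g; origin: centre of its underside, z up; its yaw means nothing
- reel_4: loose wooden reel of dark blue thread standing on end on the mat, 35 mm across (radius 17.5) and 46 mm high, its foot flange 9 mm high and as wide as its top flange, about 40 g; origin: centre of its underside, z up; its yaw means nothing
- reel_5: loose wooden reel of cream thread standing on end on the mat, 42 mm across (radius 21) and 60 mm high, its foot flange 9 mm high and as wide as its top flange, about 40 g; origin: centre of its underside, z up; its yaw means nothing
- thimble: bystander: small metal thimble, 20 mm across, 21 mm high, on the table about 15 mm off the mat's right end; origin: centre of its underside
- beeswax: bystander: round cake of beeswax, 44 mm across, 14 mm high, on the table about 10 mm off the mat's left end; origin: centre of its underside
- tape_measure: bystander: tape measure, 52x74x18 mm, on the table near its front edge; origin: centre of its underside

How it is judged:
By the outcome, as a careful person would: the job done as asked, in the order asked, and still so for the second after the job is handed in, with the robot touching nothing.
It also fails if it takes over 58 s, if anything falls off the work surface, if the arm or the gripper's body presses on something with over 40 N, if the wrist force passes 120 N, or if a joint passes its speed limit or range.

## Working session

There is one attempt and no reset: what is moved stays moved. The work goes in short steps, Python scripts to look and compute and a shell command to move; the robot and the scene stay as the last step left them, time stands still between calls to the robot, and variables do not carry over. Pictures are saved under pics/ and viewed, at most 14 in all, crops included, and the job is handed in when it is done.

```bash
ls; mkdir -p pics; python3 - <<'E'
from cell import env
import cv2,numpy as np
for n in("scene","side"):
    c=env.capture(n); cv2.imwrite(f"pics/{n}0.png",c["image"][:,:,::-1])
    print(n,c["intrinsics"].tolist(),c["k1"],c["R"].tolist(),c["t"].tolist())
s=env.state();print(s["time"],s["ee_pos"],s["tool_rot"],s["gripper_width"])
E
```

```text
cell.py
jog.py
pics
scene [[459.32838286894264, 0.0, 279.13889644485295], [0.0, 459.32838286894264, 207.674368414556], [0.0, 0.0, 1.0]] -0.044748752893451295 [[-0.7558959169031937, -0.6546896239772861, -0.0016908771568833116], [-0.2494865296015662, 0.2904397284436499, -0.9237971832003742], [0.6052915284030058, -0.697872667753981, -0.3828784470892748]] [0.35449372061576634, 0.18173261039311242, 0.773258665230076]
side [[530.617555216976, 0.0, 271.72430637092015], [0.0, 530.617555216976, 207.37141066601816], [0.0, 0.0, 1.0]] 0.029875876161046883 [[0.8506765751871019, -0.5256783541146834, -0.00341063677639192], [-0.20740249037381767, -0.3296523588560488, -0.9210393744500724], [0.48304613797719287, 0.7842139952308428, -0.389454539413008]] [-0.4682436738261727, 0.12284916480381726, 0.8705511518253948]
0.1 [0.2305032  0.63386803 0.23259657] [-5.45056749e-01 -3.09369590e+00  2.72471495e-03] 0.08722075224012664
```

View pics/scene0.png

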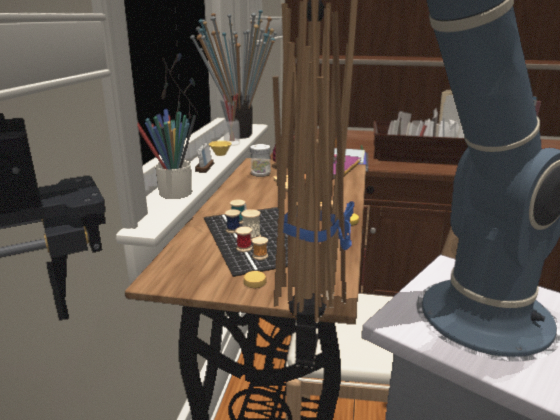

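View pics/side0.png

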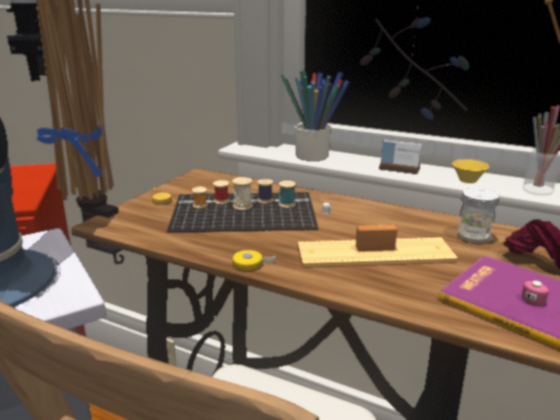

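The scene view is partly hidden by the reed bundle. The side view shows the mat at about (245,210), with the reels left to right orange (200,197), red (221,190), cream (242,193), blue (265,189) and teal (287,193). The ruler's grip is at (376,237) and the thimble at (326,208). I'll enlarge this view to measure.

```bash
cat > h.py <<'E'
import numpy as np,cv2
def dist(c): return np.array([c["k1"],0,0,0,0.])
def px2w(c,uv,z):
    p=cv2.undistortPoints(np.array(uv,float).reshape(-1,1,2),c["intrinsics"],dist(c)).reshape(-1,2)
    d=np.c_[p,np.ones(len(p))]@c["R"]; o=-c["R"].T@c["t"]
    z=np.broadcast_to(z,len(p)); return o+d*((z-o[2])/d[:,2])[:,None]
def w2px(c,X): return cv2.projectPoints(np.array(X,float).reshape(-1,1,3),cv2.Rodrigues(c["R"])[0],c["t"],c["intrinsics"],dist(c))[0].reshape(-1,2)
def pose(s):
    R=cv2.Rodrigues(np.array(s["tool_rot"]))[0]; return R,np.array(s["ee_pos"])
E
python3 - <<'E'
from cell import env
from h import *
import pickle
c=env.capture("side"); d=env.capture("scene"); pickle.dump((c,d),open("c0.pkl","wb"))
a=c["image"][165:240,140:340,::-1]; b=c["image"][215:275,290:460,::-1]
a=cv2.resize(a,(800,300),interpolation=cv2.INTER_CUBIC); b=cv2.resize(b,(800,282),interpolation=cv2.INTER_CUBIC)
cv2.imwrite("pics/z1.png",np.vstack([a,b]))
o=-c["R"].T@c["t"];print(o)
print(px2w(c,[(172,228),(316,227),(310,196),(184,193),(299,263),(455,260),(448,239),(299,240),(326,211),(248,262),(162,199)],[.004]*4+[.01]*4+[0]*3))
E
```

```text
[ 0.00328678 -0.88834644  0.45059201]
[[ 3.34922370e-01  2.68592267e-02  4.00000000e-03]
 [ 5.79006933e-01 -1.21018486e-01  4.00000000e-03]
 [ 6.65804610e-01  2.10532867e-02  4.00000000e-03]
 [ 4.30457700e-01  1.91389684e-01  4.00000000e-03]
 [ 4.60981920e-01 -2.33410526e-01  1.00000000e-02]
 [ 6.94188805e-01 -3.66215775e-01  1.00000000e-02]
 [ 7.47708396e-01 -3.04005506e-01  1.00000000e-02]
 [ 5.10778176e-01 -1.60768175e-01  1.00000000e-02]
 [ 6.50127034e-01 -5.99588114e-02  5.55111512e-17]
 [ 3.97650265e-01 -1.68107939e-01  0.00000000e+00]
 [ 3.77294812e-01  1.92835147e-01  0.00000000e+00]]
```

View pics/z1.png

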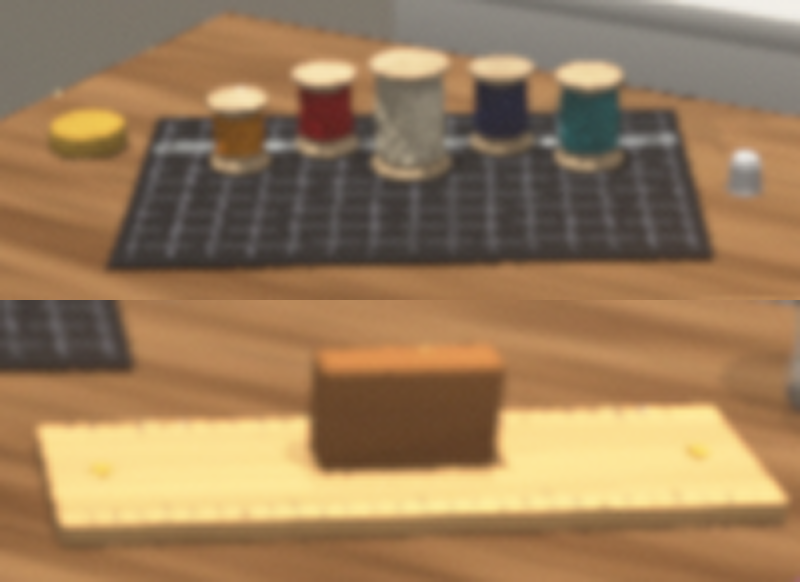

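The zoomed view shows the mat corners, the bold line, all the reel tops and the ruler outline clearly. Next I fit their poses.

```bash
cat > fit.py <<'E'
from h import *
import pickle
from scipy.optimize import least_squares
c,d=pickle.load(open("c0.pkl","rb"))
up=lambda p:(np.array(p,float)+.5)/4-.5+[140,165]
lo=lambda p:(np.array(p,float)-[0,300]+.5)/[800/170,282/60]-.5+[290,215]
def rect(uv,L,W,z,x0):
    P=np.array([[-L,W],[-L,-W],[L,-W],[L,W]])/2
    def X(q): 
        cs,sn=np.cos(q[2]),np.sin(q[2]); return np.c_[P@np.array([[cs,sn],[-sn,cs]])+q[:2],np.full(4,z)]
    r=least_squares(lambda q:(w2px(c,X(q))-uv).ravel(),x0); return r.x,np.round(r.fun,1)
mat,e=rect(up([(108,267),(713,260),(678,112),(158,120)]),.2,.3,.004,[.5,.03,1.0]); print("mat",mat,e)
rul,e=rect(lo([(60,527),(787,503),(717,405),(38,425)]),.08,.27,.01,[.6,-.27,1.0]); print("ruler",rul,e)
cs,sn=np.cos(mat[2]),np.sin(mat[2]); Rm=np.array([[cs,-sn],[sn,cs]])
tomat=lambda p:(np.array(p)[:,:2]-mat[:2])@Rm
g=px2w(c,lo([(313,352),(497,346),(503,368),(318,374)]),.055);print("grip top",g.mean(0))
hs=np.array([.044,.05,.038,.046,.06])+.004
r=px2w(c,up([(324,73),(590,75),(238,98),(502,68),(409,63)]),hs)
print("reels world",r[:,:2].round(4).tolist());print("reels in mat",tomat(r).round(4).tolist())
# bottoms: near rim point of foot
rad=np.array([.017,.0185,.016,.0175,.021])
b=px2w(c,up([(327,155),(589,170),(240,172),(502,152),(411,179)]),.004); o=-c["R"].T@c["t"]
v=b[:,:2]-o[:2]; v/=np.linalg.norm(v,axis=1)[:,None]; b2=b[:,:2]+v*rad[:,None]
print("from foot in mat",tomat(b2).round(4).tolist())
print("near sides rel line", (tomat(b2)[:,0]-rad-.05).round(4), (tomat(r)[:,0]-rad-.05).round(4))
print("line pts",tomat(px2w(c,up([(155,147),(675,140)]),.004)))
print("thimble,wax,tape",px2w(c,[*up([(745,192),(88,132)]),(248,260)],[0,.014,.018]).round(3).tolist(), tomat(px2w(c,up([(745,192)]),0)))
E
python3 fit.py
```

```text
mat [0.49785418 0.02922175 1.04546009] [-1.1  0.2  1.  -0.4  0.2 -0.3 -0.  -0.5]
ruler [ 0.60487073 -0.26355914  1.07453022] [-0.1 -0.6  0.8 -0.1 -0.6  0.4 -0.1  0.2]
grip top [ 0.60182584 -0.26588187  0.055     ]
reels world [[0.4803, 0.099], [0.5928, 0.0052], [0.4308, 0.1035], [0.564, 0.0491], [0.5066, 0.0494]]
reels in mat [[0.0515, 0.0501], [0.0268, -0.0942], [0.0306, 0.0953], [0.0504, -0.0473], [0.0218, 0.0026]]
from foot in mat [[0.0575, 0.0509], [0.0326, -0.0944], [0.0341, 0.0971], [0.0589, -0.047], [0.0262, 0.0033]]
near sides rel line [-0.0095 -0.0359 -0.0319 -0.0086 -0.0448] [-0.0155 -0.0417 -0.0354 -0.0171 -0.0492]
line pts [[ 0.05564152  0.14579187]
 [ 0.05542845 -0.14369909]]
thimble,wax,tape [[0.645, -0.067, 0.0], [0.368, 0.167, 0.014], [0.385, -0.191, 0.018]] [[-0.00948482 -0.17513053]]
```

```bash
python3 - <<'E'
from h import *
import pickle
c,d=pickle.load(open("c0.pkl","rb"))
print("scene cam",-d["R"].T@d["t"])
def P(c): return np.c_[c["R"],c["t"]]
def n(c,u): return cv2.undistortPoints(np.array(u,float).reshape(-1,1,2),c["intrinsics"],dist(c)).reshape(2,1)
for a,b in [((310,232),(68,142)),((306,302),(95,208)),((310,10),(75,10)),((280,10),(48,10)),((345,10),(100,10)),((60,300),(38,70))]:
    X=cv2.triangulatePoints(P(d),P(c),n(d,a),n(c,b)); X=(X[:3]/X[3]).T; print(a,b,X.round(3),w2px(d,X).round(),w2px(c,X).round())
E
```

```text
scene cam [-0.15474673  0.71893708  0.46454756]
(310, 232) (68, 142) [[0.209 0.221 0.161]] [[314. 238.]] [[ 71. 138.]]
(306, 302) (95, 208) [[0.235 0.194 0.016]] [[309. 305.]] [[ 97. 205.]]
(310, 10) (75, 10) [[0.25  0.186 0.441]] [[311.  37.]] [[ 75. -12.]]
(280, 10) (48, 10) [[0.221 0.282 0.438]] [[281.  42.]] [[ 48. -11.]]
(345, 10) (100, 10) [[0.265 0.075 0.443]] [[346.  33.]] [[100. -14.]]
(60, 300) (38, 70) [[0.22  0.589 0.241]] [[ 56. 292.]] [[37. 73.]]
```

```bash
python3 - <<'E'
from cell import env
from h import *
c=env.capture("wrist"); 
d=env.capture("scene");s=env.capture("side")
f=lambda a,w,h:cv2.resize(a[:,:,::-1],(w,h),interpolation=cv2.INTER_CUBIC)
im=np.hstack([f(c["image"],400,300),f(s["image"][:230,20:180],209,300),f(d["image"][:330,250:380],118,300)])
cv2.imwrite("pics/w1.png",im)
print(-c["R"].T@c["t"],c["R"].tolist())
E
```

```text
[0.15755902 0.66106244 0.38417445] [[0.342483399248804, 0.9395204599338441, -0.002535074887271842], [0.900491456210638, -0.32748410688733104, 0.28612811296315016], [0.2679930195557908, -0.10027694202510784, -0.9581880172322469]]
```

View pics/w1.png

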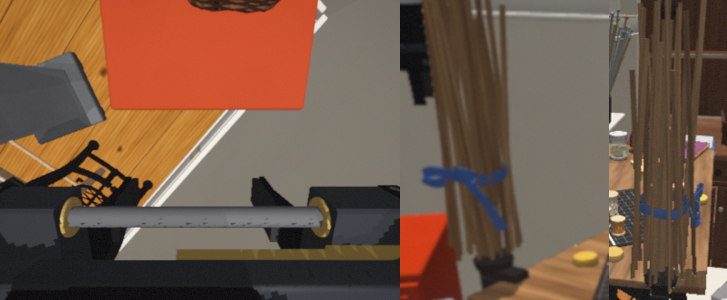

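The wrist view sees only the floor and a red bin to the left. The reed bundle stands near (0.22, 0.2), between the arm and the work, and its top is out of frame. I'll raise the arm before swinging and check how tall it is.

```bash
python3 jog.py '[0.087,0,0,-0.04,0,0.087,0,0,-0.08,0,0.087,0,0,-0.12,0,0.087,0,0,-0.16,0,0.087,0,0,-0.2,0,0.087,0,0,-0.24,0,0.087,0,0,-0.28,0,0.087,0,0,-0.32,0]'
python3 - <<'E'
from cell import env
from h import *
s=env.state();R,p=pose(s);print(R.round(3).tolist(),p,s["joint_pos"])
f=lambda a,w,h:cv2.resize(a[:,:,::-1],(w,h))
cv2.imwrite("pics/w2.png",np.hstack([f(env.capture(n)["image"],w,h) for n,w,h in(("wrist",400,300),("scene",400,300))]))
E
```

```text
time: 1.02
ee_pos: [0.2305, 0.6336, 0.556]
tool_rot: [0.545, 3.094, 0.001]
wrist_force: [0.2, 1.3, -0.4]
gripper_width: 0.0869
grasp_force: 0.0
[[-0.94, 0.342, 0.0], [0.342, 0.94, 0.001], [0.0, 0.001, -1.0]] [0.23047623 0.6336385  0.55601869] [-1.27088477  0.40863948 -0.02471766  0.91624509  0.01012869  1.81600658
 -0.06917196]
```

View pics/w2.png

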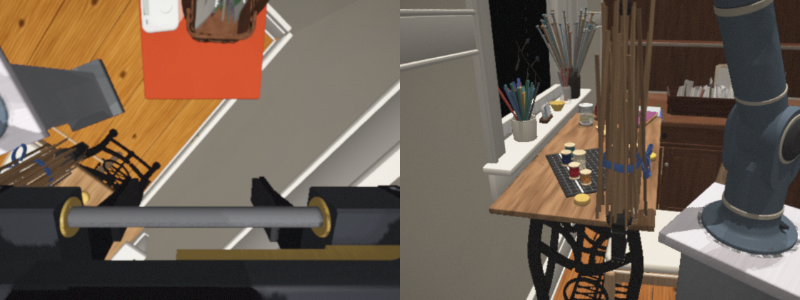

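The wrist view shows only the lower part of the bundle at its left edge, around (45,165), so its top is still unseen. I'll draw the arm in and go as high as it can. Then I'll swing past in small steps and check the joint torques for contact after each one.

```bash
cat > st.py <<'E'
from cell import env
import numpy as np
s=env.state();np.set_printoptions(precision=3,suppress=True)
print(s["time"],"p",s["ee_pos"],"q",np.array(s["joint_pos"]),"tau",np.array(s["joint_efforts"]),"F",np.array(s["wrist_force"]))
E
python3 st.py
python3 jog.py '[0.087,-0.008,-0.034,-0.02,0,0.087,-0.016,-0.067,-0.04,0,0.087,-0.024,-0.1,-0.06,0,0.087,-0.032,-0.134,-0.08,0,0.087,-0.04,-0.167,-0.1,0,0.087,-0.04,-0.167,-0.13,0,0.087,-0.04,-0.167,-0.16,0,0.087,-0.04,-0.167,-0.16,0]' >/dev/null; python3 st.py
```

```text
1.1167 p [0.231 0.635 0.562] q [-1.271  0.406 -0.025  0.907  0.01   1.814 -0.069] tau [ -0.299 -44.94    0.151 -24.59   -0.079   0.277   0.006] F [-0.193 -0.279  0.071]
1.7833 p [0.211 0.46  0.687] q [-1.653  0.13   0.541  1.011 -0.075  1.985  0.071] tau [ 10.811 -33.023  -2.585 -24.794   0.231   0.046  -0.233] F [ 0.242  0.904 -0.93 ]
```

```bash
python3 jog.py '[0.087,0,0,0.03,0,0.087,0,0,0.05,0,0.087,0,0,0.06,0,0.087,0,0,0.06,0]' >/dev/null; python3 st.py
python3 jog.py '[0.087,-0.02,-0.006,0,0,0.087,-0.04,-0.011,0,0,0.087,-0.06,-0.017,0,0,0.087,-0.06,-0.017,0,0]' >/dev/null; python3 st.py
```

```text
2.1167 p [0.21  0.462 0.624] q [-1.68   0.083  0.515  1.201 -0.042  1.841  0.045] tau [ -0.006 -27.746   1.462 -24.811  -0.001  -0.189  -0.03 ] F [-0.651 -0.547  0.856]
2.45 p [0.265 0.423 0.628] q [-1.606  0.062  0.568  1.214 -0.037  1.84   0.164] tau [ -1.918 -20.457  -0.956 -23.87   -0.3    -0.169   0.255] F [ 0.486 -1.194  0.156]
```

```bash
cat > ok.py <<'E'
from cell import env
import numpy as np,sys
s=env.state();np.set_printoptions(precision=3,suppress=True)
t=np.array(s["joint_efforts"]);print(round(s["time"],2),"p",s["ee_pos"],"q",np.array(s["joint_pos"]),"tau",t)
sys.exit(abs(t[0])>4)
E
python3 jog.py '[0.087,-0.017,-0.005,0,0,0.087,-0.034,-0.01,0,0,0.087,-0.034,-0.01,0,0]' >/dev/null; python3 ok.py &&
python3 jog.py '[0.087,-0.017,-0.005,0,0,0.087,-0.034,-0.01,0,0,0.087,-0.034,-0.01,0,0]' >/dev/null; python3 ok.py &&
python3 jog.py '[0.087,-0.017,-0.005,0,0,0.087,-0.034,-0.01,0,0,0.087,-0.034,-0.01,0,0]' >/dev/null; python3 ok.py
```

```text
2.7 p [0.292 0.403 0.627] q [-1.566  0.059  0.597  1.22  -0.039  1.839  0.235] tau [ -1.635 -20.367  -0.761 -24.152  -0.29   -0.153   0.241]
2.7 p [0.292 0.403 0.627] q [-1.566  0.059  0.597  1.22  -0.039  1.839  0.235] tau [ -1.635 -20.367  -0.761 -24.152  -0.29   -0.153   0.241]
2.7 p [0.292 0.403 0.627] q [-1.566  0.059  0.597  1.22  -0.039  1.839  0.235] tau [ -1.635 -20.367  -0.761 -24.152  -0.29   -0.153   0.241]False
False
False
```

```bash
sed -i 's/sys.exit(abs(t\[0\])>4)/sys.exit(int(abs(t[0])>4))/' ok.py
python3 jog.py '[0.087,-0.017,-0.005,0,0,0.087,-0.034,-0.01,0,0,0.087,-0.034,-0.01,0,0]' >/dev/null; python3 ok.py &&
python3 jog.py '[0.087,-0.017,-0.005,0,0,0.087,-0.034,-0.01,0,0,0.087,-0.034,-0.01,0,0]' >/dev/null && python3 ok.py &&
python3 jog.py '[0.087,-0.017,-0.015,0,0,0.087,-0.034,-0.03,0,0,0.087,-0.034,-0.03,0,0]' >/dev/null && python3 ok.py &&
python3 jog.py '[0.087,-0.017,-0.015,0,0,0.087,-0.034,-0.03,0,0,0.087,-0.034,-0.03,0,0]' >/dev/null && python3 ok.py
```

```text
2.95 p [0.32  0.382 0.626] q [-1.522  0.061  0.63   1.22  -0.045  1.839  0.31 ] tau [ -1.516 -20.153  -0.59  -24.287  -0.289  -0.15    0.256]
3.2 p [0.348 0.362 0.626] q [-1.475  0.07   0.664  1.215 -0.055  1.84   0.39 ] tau [ -1.385 -20.3    -0.302 -24.422  -0.287  -0.146   0.27 ]
3.45 p [0.37  0.32  0.625] q [-1.437  0.039  0.693  1.242 -0.039  1.838  0.461] tau [ -2.433 -15.986  -1.809 -23.588  -0.362  -0.146   0.241]
3.7 p [0.391 0.281 0.625] q [-1.395  0.019  0.727  1.261 -0.029  1.836  0.54 ] tau [ -2.296 -14.438  -2.004 -23.78   -0.363  -0.142   0.268]
```

```bash

python3 jog.py '[0.087,-0.02,-0.019,0,0,0.087,-0.04,-0.038,0,0,0.087,-0.04,-0.038,0,0]' >/dev/null; python3 ok.py &&
python3 jog.py '[0.087,-0.02,-0.019,0,0,0.087,-0.04,-0.038,0,0,0.087,-0.06,-0.058,0,0,0.087,-0.09,-0.086,0,0,0.087,-0.09,-0.086,0,0]' >/dev/null && python3 ok.py
```

```text
3.95 p [0.416 0.23  0.623] q [-1.341  0.002  0.777  1.276 -0.02   1.835  0.645] tau [ -2.614 -11.675  -2.62  -23.697  -0.403  -0.158   0.343]
4.37 p [0.472 0.116 0.62 ] q [-1.187  0.031  0.93   1.266 -0.05   1.835  0.939] tau [ -3.113  -8.647  -2.568 -24.132  -0.605  -0.254   0.674]
```

```bash

python3 jog.py '[0.087,-0.016,-0.019,0.02,0,0.087,-0.032,-0.039,0.04,0,0.087,-0.05,-0.058,0.06,0,0.087,-0.066,-0.078,0.08,0,0.087,-0.082,-0.097,0.1,0,0.087,-0.098,-0.116,0.12,0,0.087,-0.114,-0.136,0.14,0,0.087,-0.13,-0.155,0.16,0]' >/dev/null; python3 ok.py 
python3 jog.py '[0.087,-0.016,-0.019,0.02,0,0.087,-0.032,-0.039,0.04,0,0.087,-0.05,-0.058,0.06,0,0.087,-0.066,-0.078,0.08,0,0.087,-0.082,-0.097,0.1,0.03,0.087,-0.098,-0.116,0.12,0.06,0.087,-0.114,-0.136,0.14,0.1,0.087,-0.123,-0.157,0.15,0.14]'; python3 ok.py
python3 - <<'E'
from cell import env
from h import *
import pickle
c=env.capture("wrist");pickle.dump(c,open("w3.pkl","wb"));R,p=pose(env.state());print(R.round(4).tolist(),p)
cv2.imwrite("pics/w3.png",c["image"][:,:,::-1])
E
```

```text
5.03 p [ 0.542 -0.061  0.454] q [-0.84   0.194  1.093  1.538 -0.206  1.509  1.481] tau [ -3.194 -26.059   5.138 -25.454   0.433   0.436  -0.772]
time: 5.7
ee_pos: [0.6074, -0.2453, 0.2966]
tool_rot: [0.759, 3.046, 0.053]
wrist_force: [0.4, 0.3, -0.4]
gripper_width: 0.0873
grasp_force: 0.0
5.7 p [ 0.607 -0.245  0.297] q [-0.314  0.546  1.007  1.542 -0.501  1.33   1.838] tau [ -0.671 -45.401  13.018 -22.076   0.258  -0.018   0.014]
[[-0.8793, 0.4762, 0.0073], [0.4762, 0.8789, 0.0278], [0.0069, 0.0279, -0.9996]] [ 0.60482563 -0.25065441  0.29552078]
```

View pics/w3.png

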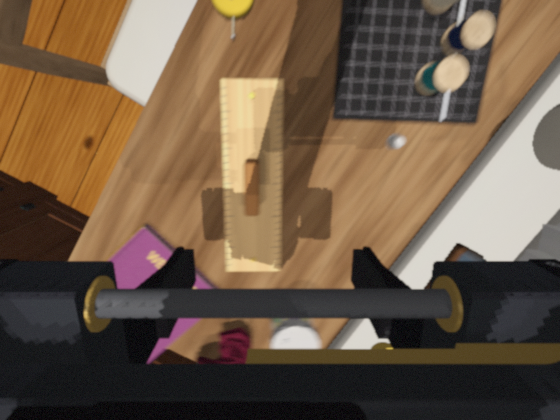

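The wrist view shows the ruler with corners near (220,80), (283,80), (283,269) and (227,272), the grip around (252,187), and the mat's near-right and far-right corners at (335,119) and (477,123).

```bash
python3 - <<'E'
from h import *
import pickle
from scipy.optimize import least_squares
c=pickle.load(open("w3.pkl","rb"))
im=c["image"].astype(int)
P=px2w(c,[(220,80),(283,80),(283,269),(227,272)],.01);print(P.round(4))
print("ctr",P.mean(0),np.linalg.norm(P[0]-P[1]),np.linalg.norm(P[1]-P[2]),"long dir",np.arctan2(*(P[0]+P[1]-P[2]-P[3])[[1,0]]))
m=px2w(c,[(335,119),(477,123)],.004);print(m,np.linalg.norm(m[0]-m[1]),np.arctan2(*(m[1]-m[0])[[1,0]]))
l=px2w(c,[(444,119),(463,5)],.004);print("line",l, (l-m[0])@((m[1]-m[0])/np.linalg.norm(m[1]-m[0])))
print("grip",px2w(c,[(247,159),(260,159),(258,214),(245,214)],.055).mean(0), "thimble",px2w(c,[(397,142)],.02))
print("ruler proj of fit",w2px(c,[[.6049,-.2636,.01]]))
E
```

```text
[[ 0.4709 -0.2382  0.01  ]
 [ 0.5081 -0.1676  0.01  ]
 [ 0.7424 -0.2897  0.01  ]
 [ 0.7061 -0.3656  0.01  ]]
ctr [ 0.60684693 -0.2652803   0.01      ] 0.07979089209246484 0.2641593082066612 long dir 2.6532335280520796
[[ 0.58325378 -0.12778606  0.004     ]
 [ 0.67940282  0.04140187  0.004     ]] 0.19460008844670595 1.0540139597263012
line [[0.65297411 0.00297131 0.004     ]
 [0.53545832 0.06899004 0.004     ]] [0.14813001 0.14746476]
grip [ 0.6034468  -0.26342673  0.055     ] thimble [[ 0.64697078 -0.0703287   0.02      ]]
ruler proj of fit [[253.85126356 181.47737015]]
```

```bash

python3 jog.py '[0.087,-0.003,-0.006,0.04,0,0.087,-0.005,-0.009,0.08,0,0.087,-0.007,-0.0095,0.12,0,0.087,-0.007,-0.0095,0.16,0,0.087,-0.007,-0.0095,0.18,0,0.087,-0.007,-0.0095,0.19,0,0.087,-0.007,-0.0095,0.19,0]' ; python3 - <<'E'
from cell import env
from h import *
s=env.state();R,p=pose(s);print(p,R.round(4).tolist());print("to go (tool)",R.T@(np.array([.605,-.2645,.027])-p), s["joint_pos"])
E
```

```text
time: 6.33
ee_pos: [0.6096, -0.2512, 0.1075]
tool_rot: [0.758, 3.047, 0.052]
wrist_force: [-0.6, -0.4, 0.1]
gripper_width: 0.0869
grasp_force: 0.0
[ 0.60960034 -0.25120887  0.10753061] [[-0.8836, 0.4681, 0.0093], [0.4682, 0.8831, 0.0321], [0.0068, 0.0327, -0.9994]]
to go (tool) [-0.00270634 -0.01652135  0.08001698] [-0.22217363  0.72154478  0.86686667  1.72302698 -0.67157736  1.02367735
  1.98189142]
```

```bash

python3 jog.py '[0.087,-0.0015,-0.008,0.0,0,0.087,-0.0027,-0.0165,0.01,0,0.087,-0.0027,-0.0165,0.04,0,0.087,-0.0027,-0.0165,0.06,0,0.087,-0.0027,-0.0165,0.07,0,0.087,-0.0027,-0.0165,0.075,0,0.087,-0.0027,-0.0165,0.075,0]' ; python3 - <<'E'
from cell import env
from h import *
s=env.state();R,p=pose(s);print(p,R.round(4).tolist());print("to go (tool)",R.T@(np.array([.605,-.2645,.027])-p), s["joint_pos"])
E
```

```text
time: 6.92
ee_pos: [0.6052, -0.2682, 0.0348]
tool_rot: [0.76, 3.042, 0.049]
wrist_force: [-0.6, -0.6, 0.4]
gripper_width: 0.0869
grasp_force: 0.0
[ 0.60515949 -0.26818588  0.03477686] [[-0.8826, 0.4699, 0.0133], [0.4701, 0.8821, 0.0291], [0.002, 0.032, -0.9995]]
to go (tool) [0.00185824 0.00292789 0.00787814] [-0.15141661  0.80482986  0.79399121  1.75605983 -0.75290954  0.9131948
  2.06501687]
```

```bash

python3 jog.py '[0.087,0.002,0.003,0.003,0,0.087,0.002,0.003,0.005,0,0.06,0.002,0.003,0.005,0,0.04,0.002,0.003,0.005,0,0.01,0.002,0.003,0.005,0,0.01,0.002,0.003,0.005,0,0.01,0.002,0.003,0.005,0,0.01,0.002,0.003,0.005,0]' 40; python3 jog.py '[0.01,0,0,0,0,0.01,0,0,0,0,0.01,0,0,0,0]'; python3 ok.py
```

```text
time: 7.58
ee_pos: [0.6049, -0.2639, 0.03]
tool_rot: [0.759, 3.042, 0.05]
wrist_force: [0.9, -0.5, 0.6]
gripper_width: 0.0551
grasp_force: 0.0
time: 7.83
ee_pos: [0.6049, -0.2638, 0.0298]
tool_rot: [0.759, 3.042, 0.05]
wrist_force: [-0.8, 0.5, -0.1]
gripper_width: 0.0353
grasp_force: 0.0
7.83 p [ 0.605 -0.264  0.03 ] q [-0.155  0.808  0.789  1.763 -0.759  0.904  2.066] tau [ -0.002 -51.664  13.643 -15.056  -0.009   0.108  -0.003]
```

```bash

python3 jog.py '[0.01,0,0,0,0,0.01,0,0,0,0,0.01,0,0,0,0,0.01,0,0,0,0,0.01,0,0,0,0,0.01,0,0,0,0]'
python3 jog.py '[0.01,0,0,-0.01,0,0.01,0,0,-0.02,0,0.01,0,0,-0.04,0,0.01,0,0,-0.06,0,0.01,0,0,-0.06,0]'; python3 - <<'E'
from cell import env
from h import *
import pickle
c=env.capture("wrist");d=env.capture("side")
s=env.state();R,p=pose(s);print(p,R.round(4).tolist(),s["joint_pos"])
pickle.dump((c,d,R,p),open("w4.pkl","wb"))
cv2.imwrite("pics/w4.png",np.vstack([cv2.resize(c["image"][:270,:,::-1],(700,337)),cv2.resize(d["image"][170:290,270:480,::-1],(450,257))[:, :].repeat(1,0) if 0 else cv2.copyMakeBorder(cv2.resize(d["image"][170:290,270:480,::-1],(450,257)),0,0,0,250,0)]))
E
```

```text
time: 8.33
ee_pos: [0.6049, -0.2639, 0.0302]
tool_rot: [0.759, 3.042, 0.05]
wrist_force: [-1.2, 1.9, 5.2]
gripper_width: 0.02
grasp_force: 39.7
time: 8.75
ee_pos: [0.6061, -0.2677, 0.0942]
tool_rot: [0.758, 3.035, 0.047]
wrist_force: [-0.5, -0.3, -1.0]
gripper_width: 0.02
grasp_force: 39.6
[ 0.60450827 -0.26571489  0.09061298] [[-0.8829, 0.4693, 0.0149], [0.4695, 0.8824, 0.0291], [0.0005, 0.0327, -0.9995]] [-0.190094    0.73894062  0.85101463  1.73518629 -0.69226788  0.9919875
  2.01901619]
```

View pics/w4.png

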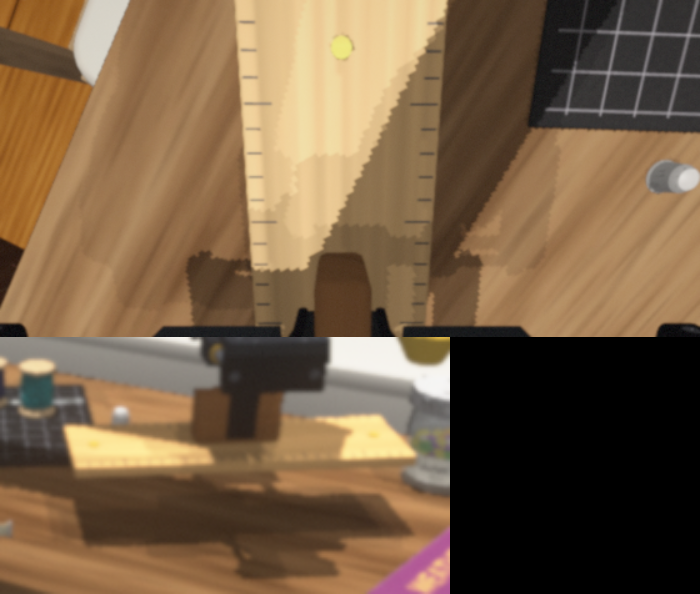

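The ruler is held square and level. In the side view its right end is near the jar at (430,455), and I'm moving away from that. Next I carry it to the near side of the mat and look again.

```bash

python3 jog.py '[0.01,0.015,0.009,-0.015,0,0.01,0.045,0.027,-0.025,0,0.01,0.08,0.049,-0.025,0,0.01,0.115,0.07,-0.025,0,0.01,0.15,0.092,-0.025,0,0.01,0.185,0.113,-0.025,0.01,0.01,0.215,0.132,-0.025,0.02,0.01,0.234,0.1435,-0.025,0.03]'; 
python3 jog.py '[0.01,0,0,0,0,0.01,0,0,0,0]';python3 - <<'E'
from cell import env
from h import *
import pickle
c=env.capture("wrist");d=env.capture("side");e=env.capture("scene")
s=env.state();R,p=pose(s);print(p,R.round(4).tolist(),s["joint_pos"])
pickle.dump((c,d,e,R,p),open("w5.pkl","wb"))
a=cv2.resize(c["image"][:,:,::-1],(700,525))[:330]
b=cv2.resize(d["image"][150:250,140:360,::-1],(550,250))
f=cv2.resize(e["image"][180:280,190:280,::-1],(225,250))
cv2.imwrite("pics/w5.png",np.vstack([cv2.copyMakeBorder(a,0,0,0,75,0),np.hstack([b,f])]))
E
```

```text
time: 9.52
ee_pos: [0.4611, -0.026, 0.1184]
tool_rot: [-0.802, -3.037, -0.052]
wrist_force: [0.1, 0.4, -3.2]
gripper_width: 0.0196
grasp_force: 39.7
time: 9.68
ee_pos: [0.4635, -0.0281, 0.1192]
tool_rot: [0.8, 3.034, 0.05]
wrist_force: [0.0, 0.5, -1.0]
gripper_width: 0.0195
grasp_force: 39.7
[ 0.46502503 -0.03088079  0.11991545] [[-0.8678, 0.4968, 0.0137], [0.497, 0.8673, 0.0284], [0.0022, 0.0314, -0.9995]] [-0.82649552  0.43405651  1.04503221  2.17802283 -0.57050424  0.81176528
  1.63833882]
```

View pics/w5.png

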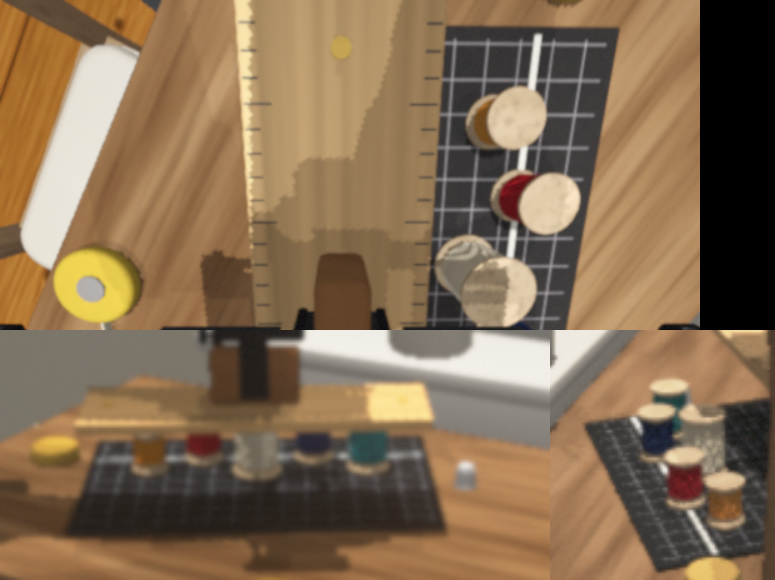

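```bash
cat > m5.py <<'E'
from h import *
import pickle
w,d,e,R,p=pickle.load(open("w5.pkl","rb"))
W=lambda q:(np.array(q,float)+.5)/1.25-.5
S=lambda q:(np.array(q,float)-[0,330]+.5)/2.5-.5+[140,150]
E=lambda q:(np.array(q,float)-[550,330]+.5)/2.5-.5+[190,180]
def line(c,q):
    a=px2w(c,q,.004);v=a[0]-a[1];yaw=np.arctan2(v[1],v[0])-np.pi/2
    return a[:,:2].round(4).tolist(),"yaw",round(yaw%np.pi,4)
Lw=line(w,W([(538.5,37),(512,260)]));print("wrist",Lw);Ls=line(d,S([(100,461),(424,455)]));print("side",Ls);Le=line(e,E([(713,552),(634,422)]));print("scene",Le)
yaw=1.05; n=np.array([np.cos(yaw),np.sin(yaw)])
for L in(Lw,Ls,Le):print("line offset n.",(np.array(L[0])@n).round(4))
print("mat far-left corner",px2w(w,W([(619,29)]),.004)[0], "beeswax etc")
f=px2w(w,W([(467,123),(491,197),(435,265)]),.004);print("feet near edge n:",(f[:,:2]@n).round(4))
t=px2w(w,W([(517,118),(549,203),(499,292)]),[.042,.048,.064])[:,:2];print("tops wrist",t.round(4).tolist(),(t@n-[.016,.017,.021]).round(4))
t=px2w(e,E([(725,483),(686,455),(703,413),(656,411),(670,387)]),[.042,.048,.064,.050,.054])[:,:2]
print("tops scene 3,1,5,4,2",t.round(4).tolist(),(t@n-[.016,.017,.021,.0175,.0185]).round(4))
# ruler far edge in tool frame
u=W([(443,10),(430,250)]);Z=p[2]-.02
b=px2w(w,u,Z);print("edge in tool",((b-p)@R).round(4).tolist(),"yaw edge",(np.arctan2(*(b[0]-b[1])[[1,0]])-np.pi/2)%np.pi,"tool y",np.arctan2(R[1,1],R[0,1]))
print("TCP n",p[:2]@n,"t",p[:2]@[-n[1],n[0]])
E
python3 m5.py
```

```text
wrist ([[0.4012, 0.1478], [0.5228, 0.0799]], 'yaw', np.float64(1.061))
side ([[0.4005, 0.1449], [0.6515, 0.0036]], 'yaw', np.float64(1.0581))
scene ([[0.4033, 0.1494], [0.6417, 0.0143]], 'yaw', np.float64(1.0553))
line offset n. [0.3278 0.3294]
line offset n. [0.325  0.3273]
line offset n. [0.3303 0.3317]
mat far-left corner [0.42118779 0.19212272 0.004     ] beeswax etc
feet near edge n: [0.2891 0.3097 0.2753]
tops wrist [[0.4313, 0.1028], [0.4812, 0.0989], [0.5074, 0.0498]] [0.2878 0.3082 0.2746]
tops scene 3,1,5,4,2 [[0.4272, 0.1089], [0.4802, 0.1006], [0.5062, 0.0525], [0.5654, 0.0542], [0.591, 0.0109]] [0.291  0.3092 0.2764 0.3108 0.2851]
edge in tool [[0.1297, 0.0395, 0.0215], [0.0366, 0.0408, 0.0214]] yaw edge 1.0648664390028344 tool y 1.0506441817869807
TCP n 0.20459627344314987 t -0.41873889789081703
```

The wrist view shows the bold line from (539,35) to (511,260) and the ruler's edge about 30 mm short of the cream reel. The mat's yaw is about 1.058. I lower the ruler to about 2 mm above the mat.

```bash

python3 jog.py '[0.01,0,0,0.03,0,0.01,0,-0.001,0.055,-0.005,0.01,0,-0.002,0.07,-0.005,0.01,0,-0.0026,0.08,-0.005,0.01,0,-0.0026,0.08,-0.005,0.01,0,-0.0026,0.08,-0.005]'; cat > g.py <<'E'
from cell import env
from h import *
s=env.state();R,p=pose(s);n=np.array([.4901,.8717,0]);t=np.array([-.8717,.4901,0])
print("t",round(s["time"],2),"p",p,"n",p@n,"t",p@t,"yaw",np.arctan2(R[1,1],R[0,1]),"z",R[:,2],"F",s["wrist_force"])
print("to go tool",R.T@((.2845-p@n)*n+(-.421-p@t)*t+[0,0,.036-p[2]]))
E
python3 g.py
```

```text
time: 10.33
ee_pos: [0.4645, -0.0313, 0.0397]
tool_rot: [0.801, 3.032, 0.048]
wrist_force: [-0.4, 0.2, -1.4]
gripper_width: 0.0197
grasp_force: 39.7
t 10.33 p [ 0.4645126  -0.03125548  0.03965285] n 0.2004122206661559 t -0.42023394723381763 yaw 1.0544526985168554 z [ 0.01257751  0.02842616 -0.99951676] F [-0.37035236  0.15583825 -1.36388334]
to go tool [-0.00043597  0.0839395   0.00625077]
```

```bash

python3 jog.py '[0.01,0,0.003,0.001,0,0.01,0,0.006,0.003,0,0.01,0,0.01,0.0038,0,0.01,0,0.014,0.0039,0,0.01,0,0.018,0.0041,0,0.01,0,0.022,0.0042,0,0.01,0,0.025,0.0043,0,0.01,0,0.028,0.0044,0]' >/dev/null; python3 g.py
python3 jog.py '[0.01,0,0.003,0.0001,0,0.01,0,0.006,0.0002,0,0.01,0,0.009,0.0003,0,0.01,0,0.012,0.0004,0,0.01,0,0.015,0.0005,0,0.01,0,0.018,0.0006,0,0.01,0,0.021,0.0007,0,0.01,0,0.024,0.0008,0]' >/dev/null; python3 g.py
python3 jog.py '[0.01,0,0.003,0.0001,0,0.01,0,0.006,0.0002,0,0.01,0,0.009,0.0003,0,0.01,0,0.012,0.0004,0,0.01,0,0.015,0.0005,0,0.01,0,0.018,0.0006,0,0.01,0,0.02,0.0007,0,0.01,0,0.021,0.0007,0]' >/dev/null; python3 g.py
python3 - <<'E'
from cell import env
from h import *
import pickle
c=env.capture("wrist");d=env.capture("side");e=env.capture("scene")
s=env.state();R,p=pose(s);pickle.dump((c,d,e,R,p),open("w6.pkl","wb"))
a=cv2.resize(c["image"][:270,:,::-1],(775,374))[:330]
b=cv2.resize(d["image"][150:250,140:360,::-1],(550,250))
f=cv2.resize(e["image"][180:280,190:280,::-1],(225,250))
cv2.imwrite("pics/w6.png",np.vstack([a,np.hstack([b,f])]))
E
```

```text
t 11.0 p [ 0.47833487 -0.00470252  0.03645812] n 0.23033273174708457 t -0.4192692160671471 yaw 1.0574913286735044 z [ 0.01331545  0.0295431  -0.99947481] F [-0.31904186 -0.32570458 -1.60277425]
to go tool [-0.00167673  0.05412776  0.00220135]
t 11.67 p [0.49006363 0.01571398 0.03640251] n 0.25387805751721293 t -0.41948704556366945 yaw 1.0566951581606676 z [ 0.01328504  0.02923742 -0.99948421] F [-0.08761699 -0.72613157 -1.09245085]
to go tool [-0.00145828  0.03059713  0.00137796]
t 12.33 p [0.50032619 0.03409279 0.03633534] n 0.27492855299612823 t -0.4194254606771326 yaw 1.057142961697393 z [ 0.01311573  0.02923851 -0.99948641] F [-1.08956545 -2.53574621 -0.42790308]
to go tool [-0.00156244  0.00955845  0.00063608]
```

View pics/w6.png

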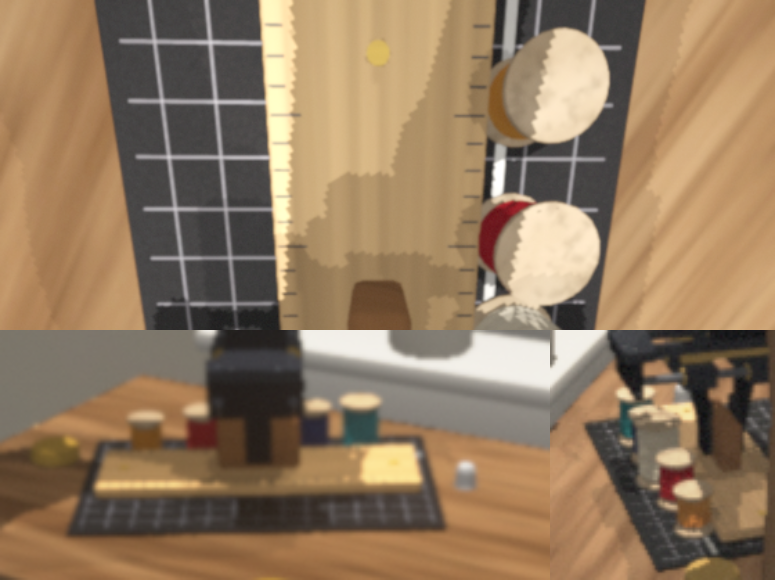

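All five reels are upright, and the ruler's edge is just short of the bold line, which runs from (512,5) to (489,290). I measure the remaining gap.

```bash
python3 - <<'E'
from h import *
import pickle
w,d,e,R,p=pickle.load(open("w6.pkl","rb"))
n=np.array([.4901,.8717,0])
# line profile: fit bright pixels near expected columns, grey-white low saturation
im=w["image"].astype(int)
sc=1.384
L=px2w(w,(np.array([(512,5),(499,165),(489,290)])+.5)/sc-.5,.004);print("line",L.round(4).tolist(),L@n)
Ed=px2w(w,(np.array([(495,5),(484,165),(476,290)])+.5)/sc-.5,p[2]-.02+.0013);print("edge",Ed@n,((Ed-p)@R).round(4).tolist(),(np.arctan2(*(Ed[0]-Ed[2])[[1,0]])-np.pi/2)%np.pi)
print("tcp n",p@n)
for r in (10,30,118,205): print(r,[tuple(im[r,c]) for c in range(340,385,2)])
E
```

```text
line [[0.4095, 0.1429, 0.004], [0.4581, 0.115, 0.004], [0.5033, 0.0891, 0.004]] [0.32526133 0.32476954 0.32434908]
edge [0.3154252  0.315144   0.31509725] [[0.1283, 0.0396, 0.0204], [0.0766, 0.0394, 0.0202], [0.0284, 0.0394, 0.0201]] 1.0553279873093953
tcp n 0.275011960039384
10 [(np.int64(173), np.int64(144), np.int64(102)), (np.int64(170), np.int64(140), np.int64(100)), (np.int64(166), np.int64(136), np.int64(97)), (np.int64(166), np.int64(136), np.int64(98)), (np.int64(168), np.int64(138), np.int64(99)), (np.int64(170), np.int64(140), np.int64(101)), (np.int64(171), np.int64(141), np.int64(99)), (np.int64(174), np.int64(143), np.int64(101)), (np.int64(157), np.int64(128), np.int64(92)), (np.int64(70), np.int64(58), np.int64(46)), (np.int64(38), np.int64(35), np.int64(35)), (np.int64(40), np.int64(39), np.int64(38)), (np.int64(74), np.int64(73), np.int64(71)), (np.int64(170), np.int64(168), np.int64(163)), (np.int64(178), np.int64(176), np.int64(170)), (np.int64(179), np.int64(175), np.int64(170)), (np.int64(167), np.int64(165), np.int64(160)), (np.int64(83), np.int64(81), np.int64
[... 2701 characters left out ...]
2)), (np.int64(171), np.int64(168), np.int64(163)), (np.int64(87), np.int64(86), np.int64(83)), (np.int64(35), np.int64(36), np.int64(34)), (np.int64(75), np.int64(64), np.int64(53)), (np.int64(143), np.int64(123), np.int64(100)), (np.int64(176), np.int64(156), np.int64(127)), (np.int64(230), np.int64(208), np.int64(176)), (np.int64(238), np.int64(215), np.int64(183)), (np.int64(237), np.int64(215), np.int64(182)), (np.int64(236), np.int64(214), np.int64(181)), (np.int64(238), np.int64(215), np.int64(184)), (np.int64(237), np.int64(215), np.int64(183)), (np.int64(239), np.int64(217), np.int64(184)), (np.int64(239), np.int64(217), np.int64(185)), (np.int64(240), np.int64(219), np.int64(187))]
```

```bash

python3 jog.py '[0.01,0,0.002,0.0001,0,0.01,0,0.004,0.0002,0,0.01,0,0.006,0.0003,0,0.01,0,0.0075,0.0004,0,0.01,0,0.0085,0.0005,0,0.01,0,0.0093,0.0006,0,0.01,0,0.0093,0.0006,0,0.01,0,0.0093,0.0006,0]' >/dev/null; python3 g.py
python3 - <<'E'
from cell import env
from h import *
import pickle
c=env.capture("wrist");d=env.capture("side");e=env.capture("scene")
s=env.state();R,p=pose(s);pickle.dump((c,d,e,R,p),open("w7.pkl","wb"))
n=np.array([.4901,.8717,0])
g=c["image"].astype(int)
for r in (10,30,110,118,125,205,210):
    row=g[r,320:400]; sat=row.max(1)-row.min(1); print(r,"woodcols",320+np.where((sat>40))[0].tolist()[0],"".join("W" if (s_<22 and m>140) else "w" if s_>38 else "." for s_,m in zip(sat,row.max(1))))
E
```

```text
t 13.15 p [0.50491754 0.04192424 0.03613904] n 0.28400544488711177 t -0.41958955277395316 yaw 1.05668135075559 z [ 0.0134767   0.02932644 -0.99947903] F [-1.14403947 -3.08820724  2.00574016]
to go tool [-0.00140994  0.00049256  0.00015117]
10 woodcols 320 wwwwwwwwwwwwwwwwwwwwwwwwwwwwwwwwwwwwww..........................................
30 woodcols 320 wwwwwwwwwwwwwwwwwwwwwwwwwwwwwwwwwwwww............WW..........wwwwwwwwwwwwwwwwwww
110 woodcols 320 wwwwwwwwwwwwwwwwwwwwwwwwwwwwwww...............................................WW
118 woodcols 320 wwwwwwwwwwwwwwwwwwwwwwwwwwwwwww..........WWW.................................WW.
125 woodcols 320 wwwwwwwwwwwwwwwwwwwwwwwwwwwwww...........WW.................................WWW.
205 woodcols 320 wwwwwwwwwwwwwwwwwwwwwwww....................wwwwwwwwwwwwwwwwwwwwwwwwwwwwwwwwwwww
210 woodcols 320 wwwwwwwwwwwwwwwwwwwwwwww...........W............wwwwwwwwwwwwwwwwwwwwwwwwwwwwwwww
```

```bash

python3 jog.py '[0.01,0,-0.005,-0.0002,0,0.01,0,-0.015,-0.0006,0,0.01,0,-0.03,-0.001,0,0.01,0,-0.045,-0.0015,0,0.01,0,-0.05,-0.0017,0,0.01,0,-0.05,-0.0017,0]' >/dev/null; python3 g.py
python3 - <<'E'
from cell import env
from h import *
import pickle
c=env.capture("wrist");d=env.capture("side");e=env.capture("scene")
s=env.state();R,p=pose(s);pickle.dump((c,d,e,R,p),open("w8.pkl","wb"))
a=cv2.resize(c["image"][:300,300:500,::-1],(400,600),interpolation=cv2.INTER_CUBIC)
b=cv2.resize(d["image"][160:230,140:360,::-1],(400,300),interpolation=cv2.INTER_CUBIC)
f=cv2.resize(e["image"][180:280,190:323,::-1],(400,300),interpolation=cv2.INTER_CUBIC)
cv2.imwrite("pics/w8.png",np.hstack([a,np.vstack([b,f])]))
E
```

```text
t 13.8 p [ 0.47923178 -0.00236949  0.03609643] n 0.23280601568906859 t -0.4189076323384884 yaw 1.0541790307092842 z [ 0.01254389  0.03021052 -0.99946484] F [ 0.07452566  1.40876237 -1.21353175]
to go tool [-0.00187054  0.05167388  0.00176741]
```

View pics/w8.png

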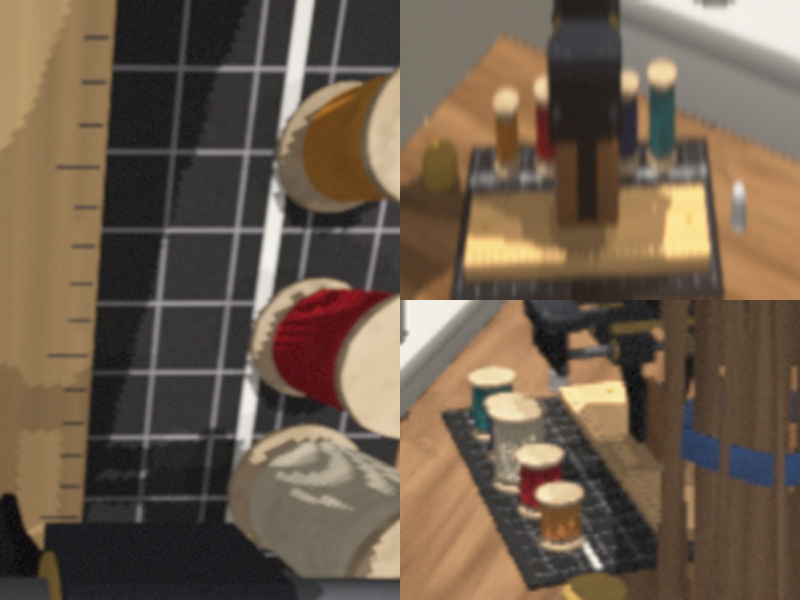

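All reels stand upright with their near sides on the white line. In the crop, the feet's near edges are at (277,160), (252,345) and (230,485). I work out the remaining offset.

```bash
python3 - <<'E'
from h import *
import pickle
w,d,e,R,p=pickle.load(open("w8.pkl","rb"))
q=lambda a:(np.array(a,float)+.5)/2-.5+[300,0]
g=w["image"].astype(int)
# line centre by rows
rows=[];cols=[]
for r in list(range(2,36))+list(range(108,136)):
    m=np.where((g[r,410:455].min(1)>150))[0]+410
    if 3<len(m)<14: rows.append(r);cols.append(m.mean())
print(len(rows),rows[0],cols[0],rows[-1],cols[-1])
L=px2w(w,np.c_[cols,rows],.004)[:,:2]
vx,vy,x0,y0=cv2.fitLine(L.astype(np.float32),cv2.DIST_HUBER,0,1e-4,1e-4).ravel()
nn=np.array([-vy,vx]); nn*=np.sign(nn[1]); yaw=np.arctan2(nn[1],nn[0]);print("line yaw",yaw,"c",nn@[x0,y0])
n2=np.array([np.cos(1.056),np.sin(1.056)])
F=px2w(w,q([(277,160),(252,345),(230,485)]),.004)[:,:2]
print("near edge minus line: fit",(F-[x0,y0])@nn," yaw1.056",(F-[x0,y0])@n2)
for r in (75,80,85,170,175,180,238,242,246): print(r,g[r,405:450].sum(1).tolist()[::1])
E
```

```text
62 2 451.0 135 433.5
line yaw 1.0520872 c 0.3272152
near edge minus line: fit [-0.00144025 -0.00131434 -0.00221441]  yaw1.056 [-0.00145823 -0.00152868 -0.00260026]
75 [389, 387, 382, 377, 382, 379, 380, 379, 378, 373, 381, 377, 382, 377, 380, 382, 394, 426, 437, 411, 365, 351, 343, 342, 339, 339, 340, 342, 341, 333, 320, 282, 234, 247, 293, 362, 431, 454, 422, 354, 289, 267, 269, 256, 254]
80 [159, 154, 160, 152, 159, 155, 159, 160, 155, 158, 160, 162, 159, 161, 162, 200, 295, 381, 387, 283, 187, 148, 146, 139, 153, 148, 146, 151, 149, 143, 168, 232, 310, 312, 292, 302, 318, 295, 285, 281, 282, 282, 284, 279, 274]
85 [156, 164, 160, 165, 157, 156, 153, 162, 158, 162, 149, 153, 157, 154, 174, 257, 353, 389, 326, 208, 147, 153, 145, 144, 149, 136, 142, 148, 143, 139, 163, 231, 308, 325, 290, 269, 272, 287, 284, 282, 285, 284, 286, 279, 287]
170 [163, 155, 150, 148, 192, 285, 350, 324, 238, 162, 153, 154, 139, 153, 142, 156, 146, 151, 162, 194, 262, 351, 442, 505, 513, 495, 459, 410, 361, 318, 285, 244, 195, 161, 148, 160, 170, 160, 147, 143, 144, 146, 154, 143, 139]
175 [168, 156, 164,
[... 406 characters left out ...]
126, 125, 125, 121, 122, 128, 117]
238 [90, 77, 74, 78, 79, 75, 75, 80, 94, 116, 190, 240, 270, 288, 296, 295, 295, 296, 292, 292, 294, 294, 292, 296, 310, 306, 316, 318, 313, 318, 317, 327, 363, 418, 447, 444, 433, 441, 448, 452, 456, 468, 467, 460, 458]
242 [87, 68, 79, 77, 93, 79, 86, 96, 132, 189, 244, 269, 286, 290, 294, 297, 296, 296, 293, 301, 299, 306, 308, 315, 313, 318, 317, 318, 323, 320, 327, 316, 315, 303, 304, 310, 309, 310, 312, 317, 325, 338, 357, 371, 376]
246 [86, 102, 93, 82, 83, 88, 98, 92, 145, 203, 250, 267, 279, 271, 270, 273, 278, 285, 293, 292, 306, 310, 314, 316, 316, 313, 315, 317, 313, 315, 315, 305, 308, 299, 302, 304, 309, 309, 311, 341, 398, 441, 455, 458, 458]
```

```bash

python3 jog.py '[0.01,0,0.012,0.0004,0,0.01,0,0.03,0.001,0,0.01,0,0.042,0.0014,0,0.01,0,0.047,0.0015,0,0.01,0,0.049,0.0016,0,0.01,0,0.051,0.0017,0,0.01,0,0.0525,0.0017,0,0.01,0,0.053,0.0017,0]' >/dev/null; python3 g.py
python3 jog.py '[0.01,0,0,0,0,0.01,0,0,0,0]' >/dev/null; python3 g.py
```

```text
t 14.62 p [0.50581266 0.04395786 0.03607245] n 0.28621685129479857 t -0.41937314692281785 yaw 1.055723396525623 z [ 0.01264528  0.02883561 -0.99950418] F [-0.49074228 -1.81309145 -1.7227266 ]
to go tool [-1.63189923e-03 -1.71363016e-03  1.35564851e-05]
t 14.78 p [0.50596927 0.04411139 0.03613188] n 0.2864274385729939 t -0.4194344164387354 yaw 1.0559252632116667 z [ 0.01291742  0.02926539 -0.99948821] F [-0.62663437 -0.30740751 -1.44089324]
to go tool [-1.57101155e-03 -1.92651100e-03  6.56150481e-05]
```

```bash

python3 jog.py '[0.01,0,-0.005,-0.0002,0,0.01,0,-0.015,-0.0006,0,0.01,0,-0.03,-0.001,0,0.01,0,-0.05,-0.01,0,0.01,0,-0.07,-0.03,0,0.01,0,-0.085,-0.06,0,0.01,-0.01,-0.085,-0.09,0,0.01,-0.03,-0.085,-0.1,0]' >/dev/null; 
python3 jog.py '[0.01,-0.03,0,0,0,0.01,-0.06,0,0,0,0.01,-0.085,0,0,0,0.01,-0.095,0,0,0,0.01,-0.095,0,0,0,0.01,-0.095,0,0,0,0.01,-0.095,0,0,0]' >/dev/null;python3 g.py
python3 - <<'E'
from cell import env
from h import *
import pickle
c=env.capture("wrist");d=env.capture("side");e=env.capture("scene")
s=env.state();R,p=pose(s);pickle.dump((c,d,e,R,p),open("w9.pkl","wb"))
a=cv2.resize(c["image"][:280,330:530,::-1],(428,600),interpolation=cv2.INTER_CUBIC)
cv2.imwrite("pics/w9.png",a)
E
```

```text
t 16.03 p [ 0.57028546 -0.09314143  0.13244039] n 0.19830552170945512 t -0.5427664467530628 yaw 1.0563349395010353 z [ 0.0110339   0.03092164 -0.99946091] F [-0.00809874 -0.63023524 -2.18969154]
to go tool [0.12140744 0.08275524 0.09985199]
```

View pics/w9.png

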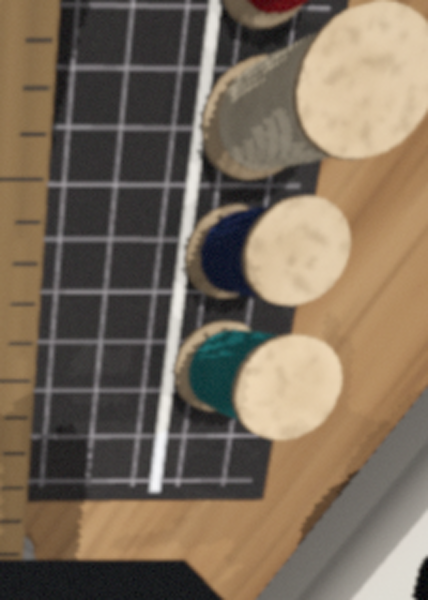

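In the wrist view the line runs from (214,0) to (155,490). The near edges of the cream, blue and teal feet are at (204,125), (188,255) and (177,375), so they look slightly past the line's centre. I check the exact offset.

```bash
python3 - <<'E'
from h import *
import pickle
w,d,e,R,p=pickle.load(open("w9.pkl","rb"))
k=600/280
q=lambda a:(np.array(a,float)+.5)/k-.5+[330,0]
g=w["image"].astype(int)
rows=[];cols=[]
for r in range(0,229):
    c0=int(430-(430-402)*r/229); m=np.where(g[r,c0-9:c0+9].min(1)>150)[0]+c0-9
    if 3<len(m)<9: rows.append(r);cols.append(m.mean())
L=px2w(w,np.c_[cols,rows],.004)[:,:2]
vx,vy,x0,y0=cv2.fitLine(L.astype(np.float32),cv2.DIST_HUBER,0,1e-4,1e-4).ravel()
nn=np.array([-vy,vx]); nn*=np.sign(nn[1]); print(len(rows),"line yaw",np.arctan2(nn[1],nn[0]))
F=px2w(w,q([(204,125),(188,255),(177,375)]),.004)[:,:2]; print("near edge - line",(F-[x0,y0])@nn)
# tops
T=px2w(w,q([(364,79),(298,250),(288,386)]),[.064,.050,.054])[:,:2]; print("top based",(T-[x0,y0])@nn-[.021,.0175,.0185])
T=px2w(w,q([(364,79),(298,250),(288,386)]),[.064,.050,.054])[:,:2]; print(T)
for r in (54,58,62,115,119,123,170,175,180): print(r,g[r,405:435].sum(1).tolist())
E
```

```text
205 line yaw 1.0519903
near edge - line [0.00171646 0.00186703 0.00358233]
top based [-0.00170868 -0.00044702  0.00058805]
[[0.53172332 0.0948172 ]
 [0.57216279 0.06914966]
 [0.61221969 0.04862151]]
54 [145, 143, 145, 141, 168, 246, 304, 272, 179, 145, 135, 136, 140, 132, 171, 294, 488, 596, 560, 409, 396, 463, 448, 405, 351, 291, 271, 281, 291, 291]
58 [257, 252, 235, 238, 265, 327, 351, 287, 246, 242, 248, 236, 245, 241, 281, 430, 559, 570, 447, 332, 357, 383, 359, 289, 268, 258, 264, 275, 290, 291]
62 [153, 160, 153, 174, 238, 301, 288, 194, 148, 146, 142, 147, 153, 164, 283, 493, 614, 628, 576, 440, 342, 339, 298, 270, 265, 257, 258, 267, 291, 303]
115 [266, 181, 133, 142, 135, 140, 133, 225, 408, 546, 553, 421, 336, 388, 423, 398, 318, 240, 184, 143, 101, 81, 78, 85, 75, 83, 77, 84, 65, 75]
119 [240, 154, 142, 134, 139, 139, 162, 309, 510, 606, 579, 455, 385, 415, 379, 312, 255, 229, 183, 122, 87, 84, 66, 86, 74, 78, 91, 71, 77, 73]
123 [206, 143, 135, 130, 141, 140, 217, 403, 555, 610, 567, 436, 319, 297, 252, 239, 236, 230, 196, 127, 83, 66, 69, 85, 85, 67, 78, 81, 77, 76]
170 [176, 349, 540, 635, 642, 585, 463, 422, 450, 434, 376, 300, 270, 233, 175, 146, 131, 144, 132, 141, 129, 148, 140, 146, 146, 154, 142, 152, 151, 138]
175 [284, 485, 608, 645, 641, 573, 418, 291, 279, 271, 274, 268, 237, 189, 158, 138, 131, 141, 140, 146, 138, 140, 141, 146, 151, 136, 141, 144, 145, 139]
180 [426, 571, 639, 649, 632, 542, 332, 215, 240, 258, 265, 273, 258, 232, 179, 147, 128, 142, 138, 130, 129, 145, 141, 128, 139, 132, 148, 139, 130, 143]
```

All five near sides stand on the line, about 1–2 mm past its centre. Now I lay the ruler back at its old spot on the bare table.

```bash

python3 jog.py '[0.01,-0.015,-0.017,-0.0006,0,0.01,-0.035,-0.04,-0.0015,0,0.01,-0.058,-0.066,-0.0025,0,0.01,-0.08,-0.092,-0.0035,0,0.01,-0.1,-0.115,-0.0043,0,0.01,-0.1125,-0.1285,-0.0048,0,0.01,-0.1125,-0.1285,-0.0048,0]' >/dev/null;
python3 jog.py '[0.01,0,-0.0006,0.02,0,0.01,0,-0.0015,0.05,0,0.01,0,-0.0025,0.08,0,0.01,0,-0.0028,0.09,0,0.01,0,-0.0028,0.09,0]' >/dev/null;python3 g.py
```

```text
t 17.18 p [ 0.60485278 -0.25804482  0.04036222] n 0.0715006755480245 t -0.6537179405333914 yaw 1.0579889544135341 z [ 0.00754374  0.03273732 -0.99943552] F [ 0.02181794  0.01500398 -1.95571785]
to go tool [0.23273975 0.21261022 0.01342918]
```

```bash

python3 jog.py '[0.01,0,0,0.004,0,0.01,0,0,0.007,0,0.01,0,0,0.009,0,0.01,0,0,0.0098,0,0.01,0,0,0.0098,0]' ; 
python3 jog.py '[0.022,0,0,0.0098,0,0.03,0,0,0,0,0.05,0,0,0,0,0.07,0,0,0,0,0.087,0,0,0,0,0.087,0,0,0,0,0.087,0,0,0,0,0.087,0,0,0,0]' | head -2;  python3 ok.py; python3 jog.py '[0.087,0,0,0,0,0.087,0,0,0,0,0.087,0,0,0,0,0.087,0,0,0,0]'; python3 g.py
```

```text
time: 17.6
ee_pos: [0.6072, -0.2605, 0.0342]
tool_rot: [0.796, 3.032, 0.05]
wrist_force: [0.3, 0.1, -2.0]
gripper_width: 0.0198
grasp_force: 39.8
time: 18.27
ee_pos: [0.6067, -0.2604, 0.0334]
18.27 p [ 0.607 -0.26   0.033] q [-0.168  0.808  0.8    1.761 -0.761  0.913  2.037] tau [  0.009 -51.583  13.791 -15.135  -0.01    0.109  -0.003]
time: 18.6
ee_pos: [0.6068, -0.2604, 0.0334]
tool_rot: [0.797, 3.033, 0.05]
wrist_force: [0.2, 1.5, 0.2]
gripper_width: 0.0841
grasp_force: 0.0
t 18.6 p [ 0.60677161 -0.26044252  0.0334287 ] n 0.07035102211472165 t -0.6565656921088517 yaw 1.0568655472899622 z [ 0.0131267   0.02947548 -0.99947931] F [0.15862361 1.45846005 0.16615975]
to go tool [0.23593127 0.21371669 0.00501754]
```

```bash

python3 jog.py '[0.087,0,0,-0.01,0,0.087,0,0,-0.03,0,0.087,0,0,-0.06,0,0.087,0,0,-0.1,0,0.087,0,0,-0.14,0,0.087,0,0,-0.18,0,0.087,0,0,-0.22,0,0.087,0,0,-0.22,0]' ; python3 - <<'E'
from cell import env
from h import *
d=env.capture("side");c=env.capture("wrist")
a=cv2.resize(d["image"][155:285,130:470,::-1],(784,300),interpolation=cv2.INTER_CUBIC)
b=cv2.resize(c["image"][:300,:,::-1],(560,300))
cv2.imwrite("pics/w10.png",np.vstack([a,cv2.copyMakeBorder(b,0,0,0,224,0)]))
E
```

```text
time: 19.27
ee_pos: [0.6063, -0.2708, 0.2632]
tool_rot: [0.794, 3.019, 0.045]
wrist_force: [1.5, -1.2, 0.3]
gripper_width: 0.0871
grasp_force: 0.0
```

View pics/w10.png

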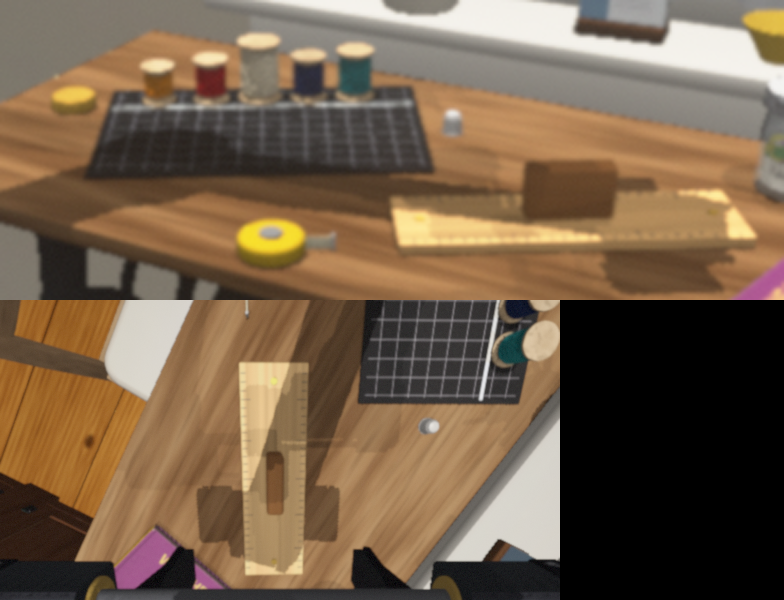

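The side view shows five upright reels with their feet on the line (crop row about 103). The ruler lies flat on bare table around (570,225), and the thimble, beeswax and tape measure haven't moved. I'm handing in.

```bash
python3 -c "
from cell import env
print(env.hand_in())"
```

```text
the job is handed in; nothing more can be done
None
```

I pushed all five reels to the white line with the ruler, upright and with their near sides about 1–2 mm past its centre, then laid the ruler flat on the bare table off the mat, left the thimble, beeswax and tape measure untouched, and handed in at about 19 s of the 58 s limit (no verdict returned).

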